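# Clamp the repaired module in the test socket

### The arm

A 6-joint arm with a two-finger parallel gripper is mounted at the origin on the work surface. World frame = base frame: x ahead of the robot, y to its left, z up, the work surface at z = 0. Lengths are in m, angles in degrees, forces in N, time in s.
With the tool pointing down it reaches from about 0.375 to 0.9 m from the base axis. Payload 3.1 kg.
Tool frame: the origin (TCP) lies midway between the tips of the shut fingers; the grasp point (between the pads) lies tcp_to_grasp behind it (tcp_to_grasp is the distance from the TCP to the grasp point, in m); z points along the fingers, y is the line along which they close (so a half turn about z gives the same grasp; the last joint's range is limited). The gripper opens to 85 mm and grips with 20 to 120 N. Pads are 22 mm wide; open, the fingers measure 114 mm over their backs; the gripper's body (76 mm by 85 mm) begins 54 mm behind the grasp point. The pads swing forward as they close: fully open they stand 13 mm farther back than shut.
Start: joints at [-10.227, 30.224, 82.088, -0, 67.689, -10.227], TCP at [0.625, 0, 0.231] pointing down, gripper open.
Joint ranges: [-176.69, 176.69], [-43.24, 126.21], [12.49, 139.97], [-82, 262], [0, 151.66], [-163.58, 163.58]. Speed limits (degrees/s): [159.86, 159.86, 180, 180, 180, 180].

### API

Orientations are given as [roll, pitch, yaw] about the fixed x, y, z axes, in that order (R = Rz(yaw) Ry(pitch) Rx(roll)).
In Python, from rig import * gives the robot as it stands.
- The arm moves only by the tool drive_tool, never from a script. Its argument "motion" is one flat list of numbers, 7 for each row, row after row: the turn, a rotation vector about the tool's x, y, z in degrees, then the shift along the tool's x, y, z in cm, then the closure in counts, from 0 (fully open) to 255 (shut). In form: [rx, ry, rz, dx, dy, dz, jaw, rx, ry, rz, dx, dy, dz, jaw, ...]. A call has 1 to 12 rows; each row is the pose to reach, as a shift and turn from the pose commanded when the call began, along the tool's axes at that moment; what a row does not reach only later rows make up. A row lasts 1/8 s, in which the tool goes at most 62.5 mm and 10.7 degrees, less where a joint would pass 70% of its speed; a pose out of reach is approached as far as the arm can. A call with a gripper value outside its range is refused whole. The fingers move at their own pace and stop on an object; "squeeze" is the grip in N (left out, the last holds). Time passes only in rows, so rows that repeat a pose let the fingers close. It gives the time, the measured TCP pose, the force, the opening and the grip force at its end, in the units of the state.
- get_obs(): the state, without advancing time (a new reading comes with each control period).
- get_image(name): name is "scene" or "side" or "wrist"; returns the picture (384x512x3 uint8, red, green, blue); there is no depth.
- camera_params(name): a dict with "intrinsics" (3x3 intrinsics, pixels), "pose" (4x4, takes a point from camera to world coordinates); the wrist camera has in their place "hand_eye" (4x4, takes a point from camera to tool coordinates, whose origin is the TCP and whose axes are the flange's). Camera axes: x right, y down, z forward; pixel columns grow to the right and rows downward; lengths in m; the calibration is good to about 2 mm. A picture is of the moment at which its call begins: read the wrist's pose just before it. camera_params takes no time and is no camera call.
- close_job(): hands the job in; it is judged then, once.
Trained networks look in the newest picture that a camera, given by its name, has taken for a name from the list of things; names that differ only in an ending like _2 or _b are one class to them, and where a whole thing is asked for, a point or a joint stands for the part that bears it (a point fixed in the world has none). Each returns a list of dicts, best first, with "confidence" (0 to 1); they miss things now and then, are a little off and sometimes report something else, mostly with a low value. They report only what shows in the picture. A call takes as long as a camera call. They do not tell look-alikes from the thing itself.
- cut_out(camera, name): "mask" (384x512 bool, what is visible of it).
- spot_point(camera, name): "xyz" ([x, y, z] in m, in world coordinates, good to about 4 mm: a listed point, or the origin of a listed thing).
The state is a dict: "clock": time; "qpos": joint angles; "qd": joint speeds; "tau": joint torques, N m; "ee_pos": TCP position; "tcp_rot": TCP orientation; "force": force on the tool from outside, world axes, zero at the start; "moment": the same for the moment, N m; "width": finger opening in m; "grasp_force": force on a finger pad.
Only numpy, scipy, OpenCV 4.12 (cv2) and the standard library are available. Lean on these libraries where they do the work, as an engineer would, in place of code of your own. Each camera call takes 0.05 s, during which the arm holds its last target. There are 200 camera calls.

### The job

First swing the clamp lever of the test socket fully open, then take the green-topped module from the blue tray by its two ends, set it down upright on the mat and let go, and take it again by its long sides. Lower it right down into the socket's nest before letting go, and swing the lever fully shut over it. Leave the red-topped module in its pocket and do not disturb the two screwdrivers.

Things in the scene. Friction and masses are not known exactly. Their poses are not given: they have to be found in the camera images.
- socket: Test socket fixed to the mat: aluminium base plate 170 (x) x 70 (y) x 12 mm with two yellow end brackets and a clamp lever; origin at the centre of its underside (on the 3 mm mat), x along its length, z up. The lever hangs between two dark steel lugs at x = +57 to +75 mm, 30 mm wide in all along y, 59 mm high.
- nest (a point): Centre of the nest's floor (socket x = y = 0, z = 12 mm), axes as the socket's. The nest is 68 (x) x 42 (y) mm. End walls at x = 34 to 42 mm either side, 26 mm high over the floor, flush with a seated module, leave no room for fingers at the ends. Corner returns 12 mm high (|y| 21 to 27, |x| 26 to 42 mm); between them the long sides are open, 52 mm. Module length along x, either way round.
- lever (a joint): Clamp lever: 0 = fully shut, lying level over the nest; grows as the handle swings up and over towards the socket's +x end; 1.8 = fully open at its stop, 13 degrees past upright. Starts at 0 to 0.3. Stiff hinge (0.1 N m): stays where it is left, about 1.5 N at the handle moves it. When not fully open it stands in the way of a gripper over the nest.
- lever_handle (a point): Centre of the lever's red cross handle: cylinder 20 mm across, 26 mm long, axis along the socket's y (pinch its end faces from above; it turns between the pads); 132 mm from the hinge, in the socket's frame at x = -66, z = 50 mm when shut. Its x points to the hinge. Arm: 10 x 10 mm steel bar; a black pad under its middle comes to 0.5 mm above a seated module when shut.
- lever_hinge (a point): Hinge axis of the lever, in the socket's frame at x = +66, y = 0, z = 50 mm; the axis is the socket's y.
- tray: Blue tray fixed to the mat, floor 110 (x) x 104 (y) x 4 mm, origin at the centre of its underside. Three walls along x, 70 mm long, 6 mm thick, 26 mm high over the floor, at y = -48, 0, +48 mm, make two 42 mm wide pockets at y = -24 and +24 mm, open at both x ends. The walls are flush with the modules' tops: modules can be gripped there only by their ends.
- green_module: The module to clamp: aluminium case with a bright green top, 64 (x, length) x 38 (y) x 26 mm high, 80 to 170 g, origin at the centre of its underside, z up. Starts flat in one of the tray's two pockets, its length along the tray's x. On the mat its origin is at z = 3 mm. The mat is clear between tray and socket, around x = 530, y = 0 mm.
- red_module: The same module with a red top, in the other pocket; to be left alone. Origin at the centre of its underside.
- blue_screwdriver: Blue-handled screwdriver 200 mm long, lying on the mat to the robot's left; origin midway along it, its length along its x; not to be disturbed.
- green_screwdriver: Green-handled screwdriver 200 mm long, lying on the mat on the far side; origin midway along it, its length along its x; not to be disturbed.
Not all that is in view belongs to the job. What is meant by the tray is not brown, and is the smaller of those in its own colour.

How it is judged:
By the outcome, as a careful person would: the job done as asked, in the order asked, and still so for the second after the job is handed in, with the robot touching nothing.
It also fails if it takes over 72 s, if anything falls off the work surface, if the arm or the gripper's body presses on something with over 40 N, if the wrist force passes 120 N, or if a joint passes its speed limit or range.

## Working session

There is one attempt and no reset: what is moved stays moved. The work goes in short steps, Python scripts to look and compute and a tool call to move; the robot and the scene stay as the last step left them, time stands still between calls to the robot, and variables do not carry over. Pictures are saved under pics/ and viewed, at most 10 in all, crops included, and the job is handed in when it is done.

Besides the shell and the picture viewer there is one more tool, called by a JSON object that holds its "name" and its "arguments", one argument or row to a line. drive_tool: Moves the arm, as the interface text tells. Its arguments: {"type":"object","properties":{"motion":{"type":"array","items":{"type":"number"}},"squeeze":{"type":"number"}},"required":["motion"]}

```bash
ls; mkdir -p pics; python3 - <<'E'
from rig import *
import cv2,numpy as np
o=get_obs(); print(o)
ims=[]
for c in ("scene","side","wrist"):
    im=get_image(c); cv2.imwrite(f"pics/{c}0.png",im[:,:,::-1])
    p=camera_params(c); print(c,{k:np.round(v,4).tolist() for k,v in p.items()})
    for n in ("socket","nest","lever_handle","lever_hinge","tray","green_module","red_module","blue_screwdriver","green_screwdriver"):
        try: print(n,[(np.round(d["xyz"],4).tolist(),round(d["confidence"],2)) for d in spot_point(c,n)][:3])
        except Exception as e: print(n,e)
print(get_obs()["clock"])
E
```

```text
pics
{'clock': 0.0, 'qpos': array([-1.02265463e+01,  3.02799367e+01,  8.21555815e+01,  7.56293049e-04,
        6.76883344e+01, -1.02274049e+01]), 'qd': array([-0.12882956, -0.03876033, -0.08027052,  0.01686266,  0.13908276,
        0.1023103 ]), 'tau': array([ 2.50220628e-04, -4.42344439e+01, -1.78024775e+01, -2.06930472e-04,
        8.36740597e-03,  2.24214921e-05]), 'ee_pos': array([6.24297428e-01, 1.68078657e-04, 2.30327665e-01]), 'tcp_rot': array([-1.79878239e+02, -2.26786385e-02,  9.00005466e+01]), 'force': array([ 0.58283055, -0.13630201,  1.29652276]), 'moment': array([-0.02319391, -0.02091235, -0.01846948]), 'grasp_force': 0.0, 'width': 0.08542919120204912}
scene {'intrinsics': [[438.5108, 0.0, 253.8154], [0.0, 438.5108, 188.9098], [0.0, 0.0, 1.0]], 'pose': [[0.8123, 0.3753, -0.4464, 0.9341], [0.5831, -0.5359, 0.6106, -0.4701], [-0.0101, -0.7563, -0.6541, 0.6523], [0.0, 0.0, 0.0, 1.0]]}
socket [([0.5309, -0.2138, 0.0015], 0.83)]
nest [([0.5349, -0.2111, 0.0155], 0.84)]
lever_handle [([0.4685, -0.2141, 0.0631], 0.79)]
lever_hinge [([0.5973, -0.2026, 0.0526], 0.87)]
tray [([0.5
[... 876 characters left out ...]
 0.0086], 0.88)]
red_module [([0.5077, 0.2207, 0.0098], 0.57), ([0.5335, 0.3595, 0.0003], 0.19)]
blue_screwdriver [([0.5331, 0.3587, 0.0023], 0.63)]
green_screwdriver [([0.7201, -0.1487, 0.0024], 0.76), ([0.5063, 0.2209, 0.0081], 0.17)]
wrist {'intrinsics': [[320.5516, 0.0, 257.9363], [0.0, 320.5516, 197.7746], [0.0, 0.0, 1.0]], 'hand_eye': [[0.0005, -0.9636, -0.2675, 0.0674], [1.0, 0.0007, -0.0005, -0.0006], [0.0006, -0.2675, 0.9636, -0.1425], [0.0, 0.0, 0.0, 1.0]]}
socket [([0.5361, -0.2098, 0.0032], 0.79)]
nest [([0.5342, -0.213, 0.0128], 0.58)]
lever_handle []
lever_hinge []
tray [([0.7053, 0.1287, 0.0011], 0.92)]
green_module []
red_module []
blue_screwdriver []
green_screwdriver []
1.5
```

```bash
cd pics; python3 -c "
import cv2,numpy as np
a=[cv2.imread(f) for f in('scene0.png','side0.png')]
cv2.imwrite('m0.png',cv2.resize(np.hstack(a),(800,300),interpolation=cv2.INTER_AREA))"
```

```text
(no output)
```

View pics/scene0.png

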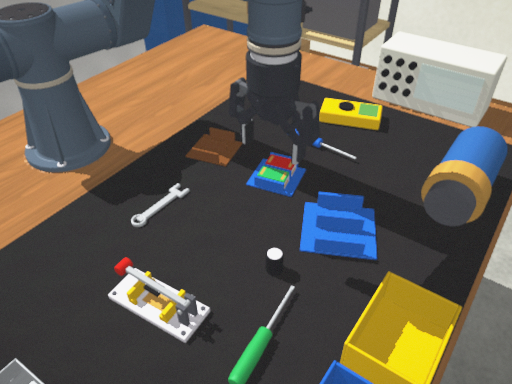

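View pics/side0.png

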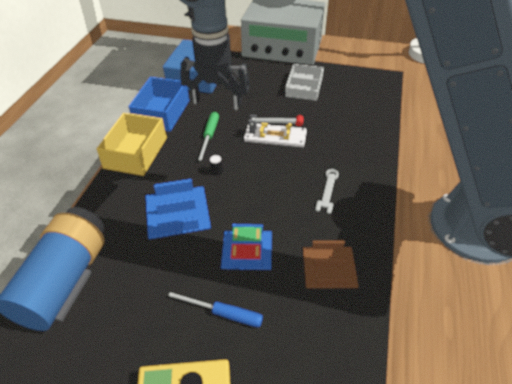

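The scene picture shows the socket at (160,300) with the red handle at (124,267). The small blue tray with both modules is at (277,175), with green nearer the socket. The larger blue tray at (340,225) is a decoy. The network points agree with this. I'll move above the socket for a close look.

{"name": "drive_tool", "arguments": {
  "motion": [0,0,85,-21.2,-12,0,0,0,0,85,-21.2,-12,0,0,0,0,85,-21.2,-12,0,0,0,0,85,-21.2,-12,0,0,0,0,85,-21.2,-12,0,0,0,0,85,-21.2,-12,0,0,0,0,85,-21.2,-12,0,0,0,0,85,-21.2,-12,0,0,0,0,85,-21.2,-12,0,0,0,0,85,-21.2,-12,0,0],
  "squeeze": 30
}}

```text
clock: 2.75
ee_pos: [0.505, -0.212, 0.2314]
tcp_rot: [180.0, -0.0, 5.1]
force: [-0.6, 0.2, 1.1]
width: 0.0855
grasp_force: 0.0
```

```bash
cat > h.py <<'E'
from rig import *
import cv2,numpy as np
from scipy.spatial.transform import Rotation as R
def wcam(o):
    T=np.eye(4);T[:3,:3]=R.from_euler('xyz',o["tcp_rot"],degrees=True).as_matrix();T[:3,3]=o["ee_pos"]
    p=camera_params("wrist");return p["intrinsics"],T@p["hand_eye"]
def px2w(K,P,uv,z):
    d=P[:3,:3]@np.linalg.inv(K)@np.array([uv[0],uv[1],1.]); return P[:3,3]+d*(z-P[2,3])/d[2]
def w2px(K,P,X):
    c=P[:3,:3].T@(np.asarray(X)-P[:3,3]);u=K@c;return u[:2]/u[2]
E
python3 - <<'E'
from h import *
import rig
print([n for n in dir(rig) if not n.startswith('__')], getattr(rig,'tcp_to_grasp',None))
o=get_obs();print(o["clock"],o["ee_pos"],o["tcp_rot"],o["qpos"])
im=get_image("wrist");cv2.imwrite("pics/w1.png",im[:,:,::-1])
K,P=wcam(o)
for n in ("socket","nest","lever_handle","lever_hinge"):
    print(n,[(np.round(d["xyz"],4).tolist(),round(d["confidence"],2)) for d in spot_point("wrist",n)][:2])
for n in("socket","lever_handle"):
  for d in cut_out("wrist",n)[:2]:
    m=d["mask"].astype(np.uint8);ys,xs=np.nonzero(m);print(n,d["confidence"],m.sum(),xs.min(),xs.max(),ys.min(),ys.max(),cv2.minAreaRect(np.c_[xs,ys].astype(np.float32)))
E
```

```text
['MotionError', 'camera_params', 'close_job', 'cut_out', 'get_image', 'get_obs', 'spot_point', 'tcp_to_grasp'] 0.0187
2.75 [ 0.50501353 -0.21197372  0.23136805] [ 1.79995575e+02 -4.46277577e-03  5.14064888e+00] [-3.44623249e+01  2.42653271e+01  9.32557761e+01 -6.36839461e-04
  6.24726373e+01  5.03973207e+01]
socket []
nest [([0.5339, -0.2106, 0.0164], 0.68)]
lever_handle [([0.4685, -0.2129, 0.0678], 0.73)]
lever_hinge [([0.5984, -0.2029, 0.0517], 0.95)]
socket 0.61 9916 225 292 63 225 ((259.3780517578125, 143.83018493652344), (162.6087646484375, 66.57467651367188), 89.14490509033203)
lever_handle 0.93 2296 244 271 78 225 ((257.5, 151.5), (147.0, 27.0), 90.0)
```

View pics/w1.png

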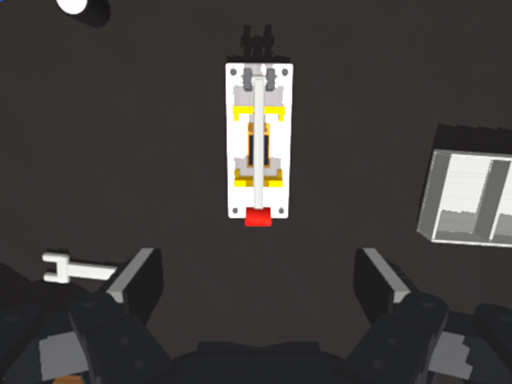

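The wrist view shows the socket standing almost upright in the picture (columns 226–292, rows 63–218) with the handle at (258,217). I'll measure the plate and the handle.

```bash
python3 - <<'E'
from h import *
o=get_obs();K,P=wcam(o)
im=cv2.imread("pics/w1.png")
w=((im.min(2)>190)).astype(np.uint8);w[:, :200]=0;w[:,310:]=0;w[240:]=0
w=cv2.morphologyEx(w,cv2.MORPH_OPEN,np.ones((3,3)))
ys,xs=np.nonzero(w)
# edges per row
L=[];Rr=[]
for r in range(70,205,3):
    c=np.nonzero(w[r])[0]
    if len(c)>5: L.append(px2w(K,P,(c.min()-.5,r),.015));Rr.append(px2w(K,P,(c.max()+.5,r),.015))
for E in(L,Rr):
    E=np.array(E);vx,vy,x0,y0=cv2.fitLine(E[:,:2].astype(np.float32),cv2.DIST_HUBER,0,1e-3,1e-3).ravel();print("yaw",np.degrees(np.arctan2(vy/np.sign(vx),abs(vx))),"at x=.53 y=",y0+vy/vx*(.53-x0))
cols=[c for c in range(230,288,4) if not 244<c<272]
T=[px2w(K,P,(c,np.nonzero(w[:,c])[0].min()-.5),.015) for c in cols];B=[px2w(K,P,(c,np.nonzero(w[:,c])[0].max()+.5),.015) for c in cols]
print("top",np.mean(T,0),"bot",np.mean(B,0))
hsv=cv2.cvtColor(im,cv2.COLOR_BGR2HSV)
r=((im[:,:,2]>120)&(im[:,:,1]<70)&(im[:,:,0]<70)).astype(np.uint8);r[:150]=0;r[240:]=0
ys,xs=np.nonzero(r);print("red",xs.min(),xs.max(),ys.min(),ys.max(),xs.mean(),ys.mean());
for z in(.053,.06,.066,.07):print(z,px2w(K,P,(xs.mean(),ys.mean()),z))
E
```

```text
yaw 4.6392097 at x=.53 y= -0.17504826
yaw 4.765498 at x=.53 y= -0.24528271
top [ 0.61699323 -0.20226187  0.015     ] bot [ 0.44801313 -0.21720747  0.015     ]
red 244 271 208 226 257.81277533039645 217.7136563876652
0.053 [ 0.46090989 -0.21592475  0.053     ]
0.06 [ 0.46333817 -0.21572418  0.06      ]
0.066 [ 0.46541955 -0.21555226  0.066     ]
0.07 [ 0.46680714 -0.21543765  0.07      ]
```

Socket centre is about (0.5325, −0.2099) with yaw 4.7°. The handle is at about (0.467, −0.215, 0.069). I'll pinch it.

{"name": "drive_tool", "arguments": {
  "motion": [0,0,0.3,-3.8,0,5,0,0,0,0.3,-3.8,0,10,0,0,0,0.3,-3.8,0,15,0,0,0,0.3,-3.8,0,18.3,0,0,0,0.3,-3.8,0,18.3,0,0,0,0.3,-3.8,0,18.3,200,0,0,0.3,-3.8,0,18.3,255,0,0,0.3,-3.8,0,18.3,255,0,0,0.3,-3.8,0,18.3,255,0,0,0.3,-3.8,0,18.3,255],
  "squeeze": 30
}}

```text
clock: 4.35
ee_pos: [0.4676, -0.2153, 0.0488]
tcp_rot: [180.0, -0.1, 4.7]
force: [1.5, 0.9, 1.7]
width: 0.0254
grasp_force: 36.0
```

```bash
python3 - <<'E'
from h import *
o=get_obs();print(o)
# arc in tool axes
th0=.12
for t in np.arange(th0,2,.1): print(round(t,2),np.round([13.2*(np.cos(th0)-np.cos(t)),-13.2*(np.sin(t)-np.sin(th0))],2).tolist(),end=' ')
E
```

```text
{'clock': 4.35, 'qpos': array([-3.71879427e+01,  3.89647869e+01,  1.05845476e+02,  3.82859966e-02,
        3.51111631e+01,  4.80971429e+01]), 'qd': array([ 0.07538903,  0.32452808, -0.03187103, -0.01165312,  0.00309598,
       -0.00684132]), 'tau': array([ -0.97953413, -39.59704757,  -7.22321168,  -0.36884638,
         0.11077236,  -0.04374444]), 'ee_pos': array([ 0.4676002 , -0.21529745,  0.04881914]), 'tcp_rot': array([ 1.79963948e+02, -7.32121497e-02,  4.68363320e+00]), 'force': array([1.54543288, 0.88491737, 1.7307845 ]), 'moment': array([ 0.18055671, -0.34568633, -0.02472469]), 'grasp_force': 35.96103608608246, 'width': 0.02538070297730027}
0.12 [0.0, -0.0] 0.22 [0.22, -1.3] 0.32 [0.58, -2.57] 0.42 [1.05, -3.8] 0.52 [1.65, -4.98] 0.62 [2.36, -6.09] 0.72 [3.18, -7.12] 0.82 [4.1, -8.07] 0.92 [5.11, -8.92] 1.02 [6.2, -9.67] 1.12 [7.35, -10.3] 1.22 [8.57, -10.82] 1.32 [9.83, -11.21] 1.42 [11.12, -11.47] 1.52 [12.43, -11.6] 1.62 [13.75, -11.6] 1.72 [15.07, -11.47] 1.82 [16.36, -11.21] 1.92 [17.62, -10.82]
```

Gripped. Following the arc, first half.

{"name": "drive_tool", "arguments": {
  "motion": [0,0,0,0.22,0,-1.3,255,0,0,0,0.58,0,-2.57,255,0,0,0,1.05,0,-3.8,255,0,0,0,1.65,0,-4.98,255,0,0,0,2.36,0,-6.09,255,0,0,0,3.18,0,-7.12,255,0,0,0,4.1,0,-8.07,255,0,0,0,5.11,0,-8.92,255,0,0,0,6.2,0,-9.67,255,0,0,0,6.2,0,-9.67,255]
}}

```text
clock: 5.6
ee_pos: [0.5299, -0.21, 0.1462]
tcp_rot: [180.0, -0.1, 4.7]
force: [-4.6, -0.1, 5.7]
width: 0.0256
grasp_force: 33.9
```

{"name": "drive_tool", "arguments": {
  "motion": [0,0,0,1.15,0,-0.63,255,0,0,0,2.37,0,-1.15,255,0,0,0,3.63,0,-1.54,255,0,0,0,4.92,0,-1.8,255,0,0,0,6.23,0,-1.93,255,0,0,0,7.55,0,-1.93,255,0,0,0,8.87,0,-1.8,255,0,0,0,9.9,0,-1.6,255,0,0,0,10.2,0,-1.53,255,0,0,0,10.2,0,-1.53,255]
}}

```text
clock: 6.85
ee_pos: [0.633, -0.2015, 0.161]
tcp_rot: [180.0, -0.3, 4.7]
force: [0.2, 1.7, 6.0]
width: 0.0256
grasp_force: 33.5
```

{"name": "drive_tool", "arguments": {
  "motion": [0,0,0,0.4,0,0.1,255,0,0,0,0.8,0,0.2,255,0,0,0,0.8,0,0.2,255]
}}

```text
clock: 7.22
ee_pos: [0.6395, -0.2009, 0.1591]
tcp_rot: [180.0, -0.1, 4.7]
force: [-3.1, 1.2, 6.5]
width: 0.0253
grasp_force: 33.9
```

```bash
python3 - <<'E'
from h import *
print(get_obs()["force"])
for c in("scene","side"):
    im=get_image(c);cv2.imwrite(f"pics/{c}1.png",im[:,:,::-1])
    for n in("lever_handle","lever_hinge","nest"):print(c,n,[(np.round(d["xyz"],4).tolist(),round(d["confidence"],2)) for d in spot_point(c,n)][:2])
a=cv2.imread("pics/scene1.png")[170:350,60:260];b=cv2.imread("pics/side1.png")[60:180,210:343]
f=lambda i:cv2.resize(i,(400,360),interpolation=cv2.INTER_CUBIC)
cv2.imwrite("pics/c1.png",np.hstack([f(a),f(b)]))
E
```

```text
[-3.08233973  1.20135601  6.45544637]
scene lever_handle []
scene lever_hinge [([0.5992, -0.2032, 0.0558], 0.78)]
scene nest [([0.5326, -0.212, 0.0167], 0.57)]
side lever_handle [([0.632, -0.2014, 0.1831], 0.52)]
side lever_hinge [([0.5987, -0.2024, 0.0499], 0.56)]
side nest [([0.5295, -0.2077, 0.0131], 0.66), ([0.7196, -0.1481, -0.0001], 0.36)]
```

View pics/c1.png

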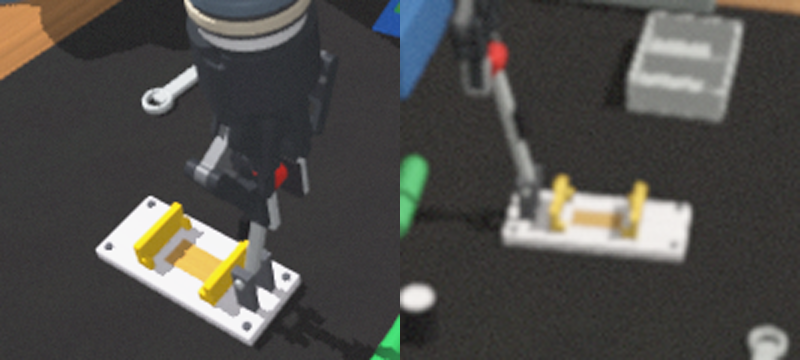

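The left crop shows the lever past upright at its stop, with the handle slightly slipped in the pads. I'll release it and go to look over the tray.

{"name": "drive_tool", "arguments": {
  "motion": [0,0,0,0,0,0,0,0,0,0,0,0,0,0,0,0,0,0,0,0,0,0,0,0,0,0,-4,0,0,0,0,0,0,-8,0,0,0,0,0,0,-8,0]
}}

```text
clock: 8.38
ee_pos: [0.641, -0.2023, 0.2424]
tcp_rot: [179.7, -0.4, 4.7]
force: [-0.8, -0.7, -0.4]
width: 0.0853
grasp_force: 0.0
```

{"name": "drive_tool", "arguments": {
  "motion": [0,0,-10,-1,-5,0,0,0,0,-20,-2.5,-10,0,0,0,0,-30,-4,-16,0,0,0,0,-40,-5.5,-22,0,0,0,0,-50,-7,-28,0,0,0,0,-60,-8.5,-34,0,0,0,0,-70,-9.6,-40,0,0,0,0,-80,-9.6,-41,0,0,0,0,-85.3,-9.6,-41,0,0,0,0,-85.3,-9.6,-41,0,0,0,0,-85.3,-9.6,-41,0,0]
}}

```text
clock: 9.75
ee_pos: [0.509, 0.1993, 0.2377]
tcp_rot: [-179.9, 0.0, 89.9]
force: [-0.3, -0.2, -1.0]
width: 0.0854
grasp_force: 0.0
```

```bash
python3 - <<'E'
from h import *
o=get_obs();print(o["clock"],o["ee_pos"],o["tcp_rot"],o["qpos"])
im=get_image("wrist");cv2.imwrite("pics/w2.png",im[:,:,::-1])
K,P=wcam(o)
for n in ("tray","green_module","red_module"):
    print(n,[(np.round(d["xyz"],4).tolist(),round(d["confidence"],2)) for d in spot_point("wrist",n)][:2])
for n in("green_module","red_module"):
  for d in cut_out("wrist",n)[:1]:
    m=d["mask"].astype(np.uint8);ys,xs=np.nonzero(m);print(n,d["confidence"],m.sum(),xs.min(),xs.max(),ys.min(),ys.max())
def rect(mask,z):
    n,l,s,c=cv2.connectedComponentsWithStats(mask.astype(np.uint8));
    for i in range(1,n):
        if s[i,4]<500: continue
        ys,xs=np.nonzero(l==i);W=np.array([px2w(K,P,(x,y),z)[:2] for x,y in zip(xs,ys)])
        print(s[i],cv2.minAreaRect((W*1000).astype(np.float32)))
hsv=cv2.cvtColor(im,cv2.COLOR_RGB2HSV)
g=(abs(hsv[...,0].astype(int)-60)<15)&(hsv[...,1]>110)&(hsv[...,2]>80)
r=((hsv[...,0]<8)|(hsv[...,0]>172))&(hsv[...,1]>120)&(hsv[...,2]>80)
print("green");rect(g,.033);print("red");rect(r,.033)
# lever check
get_image("scene");get_image("side")
for c in("scene","side"):print([(np.round(d["xyz"],4).tolist(),round(d["confidence"],2)) for d in spot_point(c,"lever_handle")][:2])
E
```

```text
9.75 [0.50900136 0.19927298 0.23766502] [-1.79931528e+02  9.12953886e-03  8.98951509e+01] [9.66244782e+00 2.37652793e+01 9.29430178e+01 2.92983999e-03
 6.33607310e+01 9.76598718e+00]
tray [([0.707, 0.1302, 0.0002], 0.92), ([0.5092, 0.2017, 0.0031], 0.74)]
green_module [([0.5145, 0.1768, 0.0071], 0.7)]
red_module [([0.5007, 0.2261, 0.0077], 0.88)]
green_module 0.62 1934 232 293 170 213
red_module 0.76 2106 222 284 127 173
green
red
[ 223  128   62   46 1558] ((503.3250427246094, 222.62632751464844), (61.51576614379883, 37.489585876464844), 12.610986709594727)
[([0.6277, -0.2008, 0.1771], 0.96), ([0.5317, 0.3631, 0.0041], 0.38)]
[]
```

View pics/w2.png

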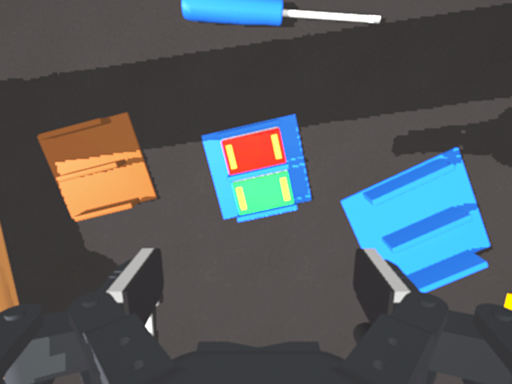

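The wrist view shows green at (263,192) and red at (253,151), with the tray tilted about 12°. The network puts the handle at its fully-open position. I'll measure green.

```bash
python3 - <<'E'
from h import *
o=get_obs();K,P=wcam(o)
im=cv2.imread("pics/w2.png");hsv=cv2.cvtColor(im,cv2.COLOR_BGR2HSV)
print(hsv[192,263],hsv[200,245])
m=np.zeros(im.shape[:2],np.uint8);sub=(abs(hsv[...,0].astype(int)-hsv[192,263,0])<10)&(hsv[...,1]>90)&(hsv[...,2]>70)
m[165:220,225:300]=sub[165:220,225:300]
n,l,s,c=cv2.connectedComponentsWithStats(m);i=1+np.argmax(s[1:,4]);ys,xs=np.nonzero(l==i);print(s[i])
W=np.array([px2w(K,P,(x,y),.033)[:2] for x,y in zip(xs,ys)])*1000
print(cv2.minAreaRect(W.astype(np.float32)))
hull=np.zeros_like(m);cv2.fillPoly(hull,[cv2.convexHull(np.c_[xs,ys].astype(np.int32))],1)
M=cv2.moments(hull,True);print(px2w(K,P,(M['m10']/M['m00'],M['m01']/M['m00']),.033))
E
```

```text
[ 75 161 255] [ 37  88 255]
[ 233  171   61   44 1496]
((513.85498046875, 176.0299530029297), (63.57979965209961, 39.26435089111328), 12.581026077270508)
[0.51430795 0.17632374 0.033     ]
```

{"name": "drive_tool", "arguments": {
  "motion": [0,0,-10,-2.3,0.5,4,0,0,0,-12.7,-2.3,0.5,9,0,0,0,-12.7,-2.3,0.5,14,0,0,0,-12.7,-2.3,0.5,18.5,0,0,0,-12.7,-2.3,0.5,21,0,0,0,-12.7,-2.3,0.5,22.8,0,0,0,-12.7,-2.3,0.5,22.8,0,0,0,-12.7,-2.3,0.5,22.8,60,0,0,-12.7,-2.3,0.5,22.8,255,0,0,-12.7,-2.3,0.5,22.8,255,0,0,-12.7,-2.3,0.5,22.8,255],
  "squeeze": 45
}}

```text
clock: 11.62
ee_pos: [0.5152, 0.1768, 0.0117]
tcp_rot: [179.8, 0.0, 102.7]
force: [-0.1, 0.6, 7.1]
width: 0.0629
grasp_force: 51.5
```

{"name": "drive_tool", "arguments": {
  "motion": [0,0,0,0,0,-1,255,0,0,0,0,0,-3,255,0,0,0,0,0,-6,255,0,0,0,0,0,-9,255,0,0,0,0,0,-9,255]
}}

```text
clock: 12.25
ee_pos: [0.5159, 0.1768, 0.1026]
tcp_rot: [179.7, 0.0, 102.7]
force: [0.5, 0.2, -1.7]
width: 0.0631
grasp_force: 50.6
```

```bash
python3 - <<'E'
from h import *
o=get_obs();print(o["clock"],o["ee_pos"],o["tcp_rot"],o["force"],o["width"],o["grasp_force"])
for c in("scene","side"):
    get_image(c)
    for n in("green_module","red_module"):print(c,n,[(np.round(d["xyz"],4).tolist(),round(d["confidence"],2)) for d in spot_point(c,n)][:2])
E
```

```text
12.25 [0.51585719 0.17684612 0.10264004] [1.79685302e+02 3.11102024e-02 1.02708213e+02] [ 0.52709693  0.21468617 -1.73982267] 0.0630882738299868 50.64657837152481
scene green_module [([0.5151, 0.1753, 0.1024], 0.93)]
scene red_module [([0.5134, 0.1766, 0.1012], 0.2)]
side green_module [([0.5134, 0.1725, 0.0962], 0.92)]
side red_module [([0.5062, 0.2211, 0.0075], 0.86)]
```

{"name": "drive_tool", "arguments": {
  "motion": [0,0,4,-5,-0.7,0,255,0,0,8,-10,-1.4,0,255,0,0,8,-15,-2.1,0,255,0,0,8,-17.6,-2.5,0,255,0,0,8,-17.6,-2.5,4,255,0,0,8,-17.6,-2.5,7.5,255,0,0,8,-17.6,-2.5,8.7,255,0,0,8,-17.6,-2.5,9.1,255,0,0,8,-17.6,-2.5,9.1,255]
}}

```text
clock: 13.68
ee_pos: [0.5291, -0.0006, 0.0097]
tcp_rot: [180.0, 0.0, 94.7]
force: [-0.2, -0.2, -2.4]
width: 0.0629
grasp_force: 50.5
```

{"name": "drive_tool", "arguments": {
  "motion": [0,0,0,0,0,0.1,255,0,0,0,0,0,0.2,255,0,0,0,0,0,0.2,255]
}}

```text
clock: 14.05
ee_pos: [0.5288, -0.0006, 0.0077]
tcp_rot: [180.0, 0.0, 94.7]
force: [0.4, 0.4, -0.4]
width: 0.0632
grasp_force: 50.7
```

{"name": "drive_tool", "arguments": {
  "motion": [0,0,0,0,0,0.08,255,0,0,0,0,0,0.08,255]
}}

```text
clock: 14.3
ee_pos: [0.5288, -0.0006, 0.0077]
tcp_rot: [179.9, 0.0, 94.7]
force: [-1.4, 0.5, 6.9]
width: 0.0634
grasp_force: 51.5
```

{"name": "drive_tool", "arguments": {
  "motion": [0,0,0,0,0,0,0,0,0,0,0,0,0,0,0,0,0,0,0,0,0,0,0,0,0,0,-5,0,0,0,0,0,0,-10,0,0,0,10,0,0,-14,0,0,0,20,0,0,-14,0,0,0,30,0,0,-14,0,0,0,40,0,0,-14,0,0,0,50,0,0,-14,0]
}}

```text
clock: 15.55
ee_pos: [0.5283, -0.0006, 0.1464]
tcp_rot: [-180.0, 0.0, 44.4]
force: [1.1, -0.0, 0.3]
width: 0.0856
grasp_force: 0.0
```

{"name": "drive_tool", "arguments": {
  "motion": [0,0,10,0,0,0,0,0,0,20,0,0,0,0,0,0,30,0,0,0,0,0,0,40,0,0,0,0,0,0,40,0,0,0,0,0,0,40,0,0,0,0]
}}

```text
clock: 16.3
ee_pos: [0.5284, -0.0006, 0.1464]
tcp_rot: [-180.0, 0.0, 4.8]
force: [-0.0, -0.3, -0.9]
width: 0.0853
grasp_force: 0.0
```

```bash
python3 - <<'E'
from h import *
o=get_obs();K,P=wcam(o);print(o["clock"],o["ee_pos"],o["tcp_rot"],o["qpos"])
im=get_image("wrist")[:,:,::-1].copy();cv2.imwrite("pics/w3.png",im);hsv=cv2.cvtColor(im,cv2.COLOR_BGR2HSV)
m=((abs(hsv[...,0].astype(int)-72)<12)&(hsv[...,1]>90)&(hsv[...,2]>70)).astype(np.uint8)
n,l,s,c=cv2.connectedComponentsWithStats(m);i=1+np.argmax(s[1:,4]);ys,xs=np.nonzero(l==i);print(s[i])
W=np.array([px2w(K,P,(x,y),.029)[:2] for x,y in zip(xs,ys)])*1000
print(cv2.minAreaRect(W.astype(np.float32)))
print([(np.round(d["xyz"],4).tolist(),round(d["confidence"],2)) for d in spot_point("wrist","green_module")][:2])
E
```

```text
16.3 [ 0.52844718 -0.00058083  0.14638728] [-1.79993236e+02  1.76383485e-02  4.84089847e+00] [-1.21889609e+01  2.98660125e+01  1.00600888e+02  1.70990860e-03
  4.95519450e+01  7.29690321e+01]
[ 235  154   49   76 2960]
((527.674560546875, -1.9349441528320312), (64.92896270751953, 39.634342193603516), 4.716015338897705)
[([0.5301, -0.0018, 0.0068], 0.76)]
```

View pics/w3.png

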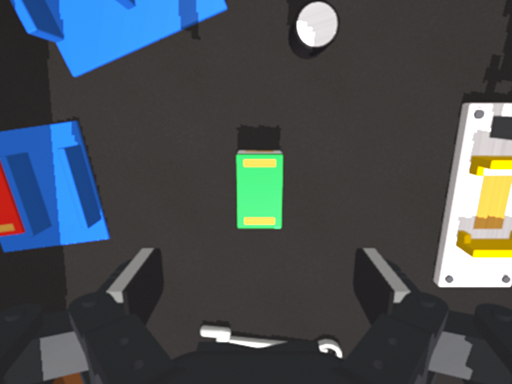

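The module stands upright at (0.528, −0.001) with yaw 4.7°, at pixel (259,192). I'll flip the wrist half a turn so the camera side stays clear of the open lever, then grip the long sides.

{"name": "drive_tool", "arguments": {
  "motion": [0,0,-10,0,0,0,0,0,0,-20,0,0,0,0,0,0,-30,0,0,0,0,0,0,-40,0,0,0,0,0,0,-50,0,0,0,0,0,0,-60,0,0,0,0,0,0,-70,0,0,0,0,0,0,-80,0,0,0,0,0,0,-90,0,0,0,0,0,0,-90,0,0,0,0]
}}

```text
clock: 17.65
ee_pos: [0.5286, -0.0006, 0.1465]
tcp_rot: [-180.0, 0.0, 94.6]
force: [0.2, -0.1, 0.5]
width: 0.0855
grasp_force: 0.0
```

{"name": "drive_tool", "arguments": {
  "motion": [0,0,-10,0,0,0,0,0,0,-20,0,0,0,0,0,0,-30,0,0,0,0,0,0,-40,0,0,0,0,0,0,-50,0,0,0,0,0,0,-60,0,0,0,0,0,0,-70,0,0,0,0,0,0,-80,0,0,0,0,0,0,-90,0,0,0,0,0,0,-90,0,0,0,0]
}}

```text
clock: 18.9
ee_pos: [0.5286, -0.0006, 0.1465]
tcp_rot: [180.0, -0.0, -175.5]
force: [0.8, 0.7, -0.5]
width: 0.0856
grasp_force: 0.0
```

```bash
python3 - <<'E'
from h import *
o=get_obs();K,P=wcam(o);print(o["clock"],o["ee_pos"],o["tcp_rot"],o["qpos"])
im=get_image("wrist")[:,:,::-1].copy();cv2.imwrite("pics/w4.png",im);hsv=cv2.cvtColor(im,cv2.COLOR_BGR2HSV)
m=((abs(hsv[...,0].astype(int)-72)<12)&(hsv[...,1]>90)&(hsv[...,2]>70)).astype(np.uint8)
n,l,s,c=cv2.connectedComponentsWithStats(m);i=1+np.argmax(s[1:,4]);ys,xs=np.nonzero(l==i);print(s[i])
W=np.array([px2w(K,P,(x,y),.029)[:2] for x,y in zip(xs,ys)])*1000
print(cv2.minAreaRect(W.astype(np.float32)))
E
```

```text
18.9 [ 0.52855873 -0.00061192  0.14650911] [ 1.79998878e+02 -7.49129479e-04 -1.75524396e+02] [-1.21894650e+01  2.98562351e+01  1.00592278e+02  1.12975588e-03
  4.95525262e+01 -1.06665802e+02]
[ 233  154   48   76 2914]
((527.9628295898438, -1.8655281066894531), (64.92213439941406, 39.531089782714844), 4.63883113861084)
```

{"name": "drive_tool", "arguments": {
  "motion": [0,0,-0.1,0.05,-0.1,5,0,0,0,-0.1,0.05,-0.1,9.5,0,0,0,-0.1,0.05,-0.1,12.3,0,0,0,-0.1,0.05,-0.1,13.6,0,0,0,-0.1,0.05,-0.1,13.6,0,0,0,-0.1,0.05,-0.1,13.6,80,0,0,-0.1,0.05,-0.1,13.6,120,0,0,-0.1,0.05,-0.1,13.6,255,0,0,-0.1,0.05,-0.1,13.6,255,0,0,-0.1,0.05,-0.1,13.6,255,0,0,-0.1,0.05,-0.1,13.6,255]
}}

```text
clock: 20.32
ee_pos: [0.5288, -0.0018, 0.0117]
tcp_rot: [-180.0, 0.1, -175.2]
force: [-0.7, -0.3, 6.1]
width: 0.0369
grasp_force: 46.7
```

{"name": "drive_tool", "arguments": {
  "motion": [0,0,0,0,0,-2,255,0,0,0,0,0,-5,255,0,0,0,0,0,-9,255,0,0,0,0,0,-9,255,0,0,0,0,0,-9,255]
}}

```text
clock: 20.95
ee_pos: [0.5275, -0.0015, 0.1001]
tcp_rot: [180.0, -0.1, -175.2]
force: [-0.7, 0.4, -1.2]
width: 0.0367
grasp_force: 45.8
```

```bash
python3 - <<'E'
from h import *
o=get_obs();K,P=wcam(o);print(o["clock"],o["ee_pos"],o["tcp_rot"],o["force"],o["width"])
im=get_image("wrist")[:,:,::-1].copy();cv2.imwrite("pics/w5.png",im);hsv=cv2.cvtColor(im,cv2.COLOR_BGR2HSV)
m=((abs(hsv[...,0].astype(int)-72)<12)&(hsv[...,1]>90)&(hsv[...,2]>70)).astype(np.uint8)
n,l,s,c=cv2.connectedComponentsWithStats(m);i=1+np.argmax(s[1:,4]);ys,xs=np.nonzero(l==i);print(s[i])
W=np.array([px2w(K,P,(x,y),o["ee_pos"][2]+.019)[:2] for x,y in zip(xs,ys)])*1000
print(cv2.minAreaRect(W.astype(np.float32)))
E
```

```text
20.95 [ 0.52749655 -0.00151552  0.10010296] [ 1.79984910e+02 -5.53892001e-02 -1.75201503e+02] [-0.70343942  0.42251116 -1.15072145] 0.036654116495851125
[  211   198    95   137 10213]
((525.3033447265625, -2.110443115234375), (64.11953735351562, 37.8426399230957), 4.91545295715332)
```

{"name": "drive_tool", "arguments": {
  "motion": [0,0,0.1,0.3,-5,-4,255,0,0,0.1,0.6,-10,-4,255,0,0,0.1,0.9,-15,-4,255,0,0,0.1,1.1,-19,-4,255,0,0,0.1,1.1,-20.8,-4,255,0,0,0.1,1.1,-20.8,-4,255,0,0,0.1,1.1,-20.8,-4,255]
}}

```text
clock: 21.88
ee_pos: [0.5338, -0.2079, 0.1398]
tcp_rot: [179.9, -0.1, -175.2]
force: [-0.3, -0.1, -2.6]
width: 0.0371
grasp_force: 46.0
```

```bash
python3 - <<'E'
from h import *
o=get_obs();K,P=wcam(o);print(o["clock"],o["ee_pos"],o["tcp_rot"],o["force"],o["width"])
im=get_image("wrist")[:,:,::-1].copy()
# project model of the plate/walls at estimated pose
c=np.array([.5325,-.2099]);a=np.radians(4.7);Rm=np.array([[np.cos(a),-np.sin(a)],[np.sin(a),np.cos(a)]])
def q(x0,x1,y0,y1,z,col):
    pts=[w2px(K,P,[*(c+Rm@np.array(p)/1000),z]) for p in((x0,y0),(x1,y0),(x1,y1),(x0,y1))]
    cv2.polylines(im,[np.round(np.array(pts)*16).astype(np.int32)],True,col,1,cv2.LINE_AA,4)
cv2.imwrite("pics/w6raw.png",im)
q(-85,85,-35,35,.015,(0,0,255));q(34,42,-27,27,.027,(255,0,255));q(34,42,-21,21,.041,(255,255,0));q(-42,-34,-21,21,.041,(255,255,0));q(-42,-26,21,27,.027,(255,0,255));q(-42,-26,-27,-21,.027,(255,0,255))
cv2.imwrite("pics/w6.png",cv2.resize(im,(784,588),interpolation=cv2.INTER_CUBIC))
E
```

```text
21.875 [ 0.53384039 -0.20793581  0.13975895] [ 1.79874905e+02 -1.14027453e-01 -1.75245497e+02] [-0.30555358 -0.10005352 -2.63588005] 0.03709347917800034
```

View pics/w6.png

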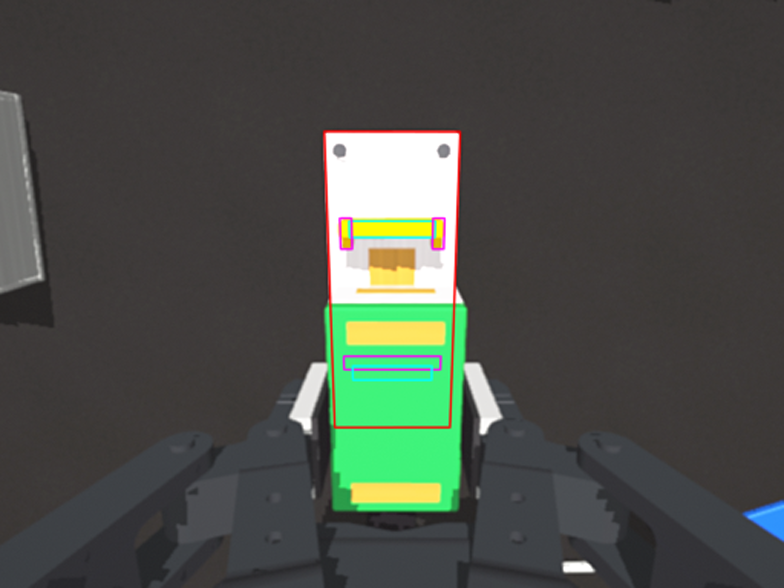

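The red, magenta and cyan outlines of the estimated socket fall on its plate edge and end wall (top edge at row 131, wall at row 228), so the pose is good. I'll descend to just above the walls.

{"name": "drive_tool", "arguments": {
  "motion": [0,0,0,0.02,-0.2,4,255,0,0,0,0.02,-0.2,7,255,0,0,0,0.02,-0.2,8.3,255,0,0,0,0.02,-0.2,8.3,255,0,0,0,0.02,-0.2,8.3,255,0,0,0,0.02,-0.2,8.3,255]
}}

```text
clock: 22.68
ee_pos: [0.5354, -0.2122, 0.0587]
tcp_rot: [-179.9, 0.1, -175.3]
force: [0.2, 0.1, -1.3]
width: 0.0372
grasp_force: 46.0
```

```bash
python3 - <<'E'
from h import *
o=get_obs();print(o["ee_pos"],o["tcp_rot"],o["force"])
K,P=wcam(o);im=get_image("wrist")[:,:,::-1].copy();hsv=cv2.cvtColor(im,cv2.COLOR_BGR2HSV)
m=((abs(hsv[...,0].astype(int)-72)<12)&(hsv[...,1]>90)&(hsv[...,2]>70)).astype(np.uint8)
n,l,s,c=cv2.connectedComponentsWithStats(m);i=1+np.argmax(s[1:,4]);ys,xs=np.nonzero(l==i)
W=np.array([px2w(K,P,(x,y),o["ee_pos"][2]+.0173)[:2] for x,y in zip(xs,ys)])*1000
print(cv2.minAreaRect(W.astype(np.float32)))
E
```

```text
[ 0.53536468 -0.21221515  0.05872349] [-1.79914769e+02  1.12631653e-01 -1.75289464e+02] [ 0.16300557  0.07138458 -1.34898062]
((533.7735595703125, -212.764404296875), (64.57079315185547, 37.4641227722168), 4.919799327850342)
```

{"name": "drive_tool", "arguments": {
  "motion": [0,0,0,0,0,0,255,0,0,0,0,0,0,255]
}}

```text
clock: 22.98
ee_pos: [0.5347, -0.212, 0.0578]
tcp_rot: [-180.0, 0.0, -175.3]
force: [-0.3, -0.3, -1.3]
width: 0.0369
grasp_force: 46.0
```

{"name": "drive_tool", "arguments": {
  "motion": [0,0,0,0,0,0,255,0,0,0,0,0,0,255]
}}

```text
clock: 23.22
ee_pos: [0.5345, -0.2119, 0.0575]
tcp_rot: [180.0, -0.0, -175.3]
force: [-0.5, -0.7, -2.5]
width: 0.0368
grasp_force: 46.0
```

{"name": "drive_tool", "arguments": {
  "motion": [0,0,0.1,0.05,0.2,0,255,0,0,0.1,0.05,0.2,0.4,255,0,0,0.1,0.05,0.2,0.4,255,0,0,0.1,0.05,0.2,0.4,255,0,0,0.1,0.05,0.2,0.4,255]
}}

```text
clock: 23.85
ee_pos: [0.5339, -0.2099, 0.0535]
tcp_rot: [-180.0, 0.0, -175.4]
force: [0.4, 0.1, -1.4]
width: 0.037
grasp_force: 46.0
```

Position is good. Lowering into the nest, slowly.

{"name": "drive_tool", "arguments": {
  "motion": [0,0,0,0,0,0.4,255,0,0,0,0,0,0.8,255,0,0,0,0,0,1.2,255,0,0,0,0,0,1.2,255]
}}

```text
clock: 24.35
ee_pos: [0.5336, -0.2097, 0.041]
tcp_rot: [180.0, -0.1, -175.4]
force: [-0.7, 0.3, -1.0]
width: 0.037
grasp_force: 46.0
```

{"name": "drive_tool", "arguments": {
  "motion": [0,0,0,0,0,0.5,255,0,0,0,0,0,1,255,0,0,0,0,0,1.4,255,0,0,0,0,0,1.6,255,0,0,0,0,0,1.6,255]
}}

```text
clock: 24.98
ee_pos: [0.5338, -0.2098, 0.0253]
tcp_rot: [180.0, -0.0, -175.4]
force: [0.2, 0.8, -2.3]
width: 0.0369
grasp_force: 46.0
```

{"name": "drive_tool", "arguments": {
  "motion": [0,0,0,0,0,0.1,255,0,0,0,0,0,0.2,255,0,0,0,0,0,0.2,255]
}}

```text
clock: 25.35
ee_pos: [0.534, -0.21, 0.0237]
tcp_rot: [-180.0, 0.0, -175.4]
force: [-0.1, -0.2, -0.2]
width: 0.0371
grasp_force: 46.1
```

{"name": "drive_tool", "arguments": {
  "motion": [0,0,0,0,0,0.1,255,0,0,0,0,0,0.1,255]
}}

```text
clock: 25.6
ee_pos: [0.534, -0.21, 0.0237]
tcp_rot: [-180.0, 0.0, -175.4]
force: [-2.0, 0.9, 8.0]
width: 0.0368
grasp_force: 46.9
```

The module is seated on the floor: contact came at the predicted height. I'll release, rise and go over to the handle.

{"name": "drive_tool", "arguments": {
  "motion": [0,0,0,0,0,0,0,0,0,0,0,0,0,0,0,0,0,0,0,0,0,0,0,0,0,0,-3,0,0,0,0,0,0,-8,0,0,0,0,0,0,-13,0,0,0,0,0,0,-18,0,0,0,0,0,0,-23,0,0,0,0,0,0,-23,0,0,0,0,-5,0,-23,0,0,0,0,-9.4,0,-23,0,0,0,0,-9.4,0,-23,0]
}}

```text
clock: 27.1
ee_pos: [0.6294, -0.2017, 0.2502]
tcp_rot: [179.9, -0.0, -175.3]
force: [-1.6, 0.3, -0.4]
width: 0.0855
grasp_force: 0.0
```

```bash
python3 - <<'E'
from h import *
o=get_obs();K,P=wcam(o);print(o["clock"],o["ee_pos"],o["tcp_rot"])
im=get_image("wrist")[:,:,::-1].copy()
c=np.array([.5325,-.2099]);a=np.radians(4.7);Rm=np.array([[np.cos(a),-np.sin(a)],[np.sin(a),np.cos(a)]])
def q(im,K,P,x0,x1,y0,y1,z,col):
    pts=[w2px(K,P,[*(c+Rm@np.array(p)/1000),z]) for p in((x0,y0),(x1,y0),(x1,y1),(x0,y1))]
    cv2.polylines(im,[np.round(np.array(pts)*16).astype(np.int32)],True,col,1,cv2.LINE_AA,4)
q(im,K,P,86,106,-13,13,.1815,(255,255,0))
for n in("lever_handle","green_module"):print([(np.round(d["xyz"],4).tolist(),round(d["confidence"],2)) for d in spot_point("wrist",n)][:2])
s=get_image("scene")[:,:,::-1].copy();p=camera_params("scene")
for n in("lever_handle","green_module"):print([(np.round(d["xyz"],4).tolist(),round(d["confidence"],2)) for d in spot_point("scene",n)][:2])
q2=s[200:350,60:260]
q(s,np.array(p["intrinsics"]),np.array(p["pose"]),-32,32,-19,19,.041,(255,0,255))
cv2.imwrite("pics/c7.png",np.hstack([cv2.resize(im,(400,300)),cv2.resize(s[200:350,60:260],(400,300),interpolation=cv2.INTER_CUBIC)]))
E
```

```text
27.1 [ 0.62936153 -0.20173829  0.2502425 ] [ 1.79946538e+02 -4.85510202e-02 -1.75294432e+02]
[([0.6289, -0.2008, 0.1831], 0.93)]
[([0.5358, -0.2083, 0.0187], 0.65)]
[([0.6298, -0.1986, 0.1784], 0.9), ([0.5289, -0.2139, 0.003], 0.34)]
[([0.5339, -0.209, 0.0186], 0.68)]
```

View pics/c7.png

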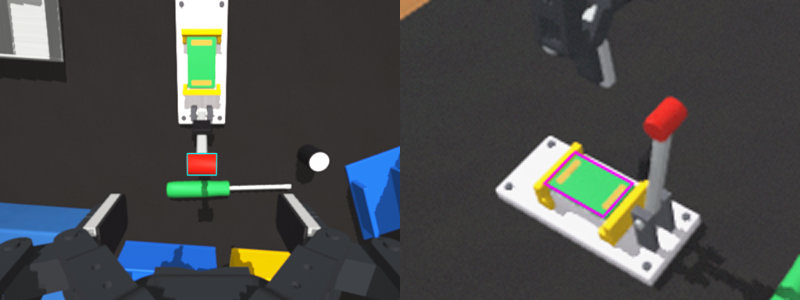

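The pictures show the module flush in the nest (the magenta outline matches) and the lever fully open, with the handle at its predicted spot. I'll pinch the handle.

{"name": "drive_tool", "arguments": {
  "motion": [0,0,0,0.1,0,4,0,0,0,0,0.1,0,7.5,0,0,0,0,0.1,0,8.9,0,0,0,0,0.1,0,8.9,0,0,0,0,0.1,0,8.9,150,0,0,0,0.1,0,8.9,255,0,0,0,0.1,0,8.9,255,0,0,0,0.1,0,8.9,255,0,0,0,0.1,0,8.9,255],
  "squeeze": 30
}}

```text
clock: 28.52
ee_pos: [0.627, -0.202, 0.1645]
tcp_rot: [180.0, 0.1, -175.4]
force: [-0.9, 3.0, 5.8]
width: 0.025
grasp_force: 32.2
```

```bash
python3 - <<'E'
import numpy as np
t0=1.8
for t in np.arange(1.7,-.06,-.1): print(round(t,2),np.round([13.2*(np.cos(t)-np.cos(t0)),-13.2*(np.sin(t)-np.sin(t0))],2).tolist(),end=' ')
E
```

```text
1.7 [1.3, -0.24] 1.6 [2.61, -0.34] 1.5 [3.93, -0.31] 1.4 [5.24, -0.15] 1.3 [6.53, 0.14] 1.2 [7.78, 0.55] 1.1 [8.99, 1.09] 1.0 [10.13, 1.75] 0.9 [11.2, 2.51] 0.8 [12.2, 3.39] 0.7 [13.09, 4.35] 0.6 [13.89, 5.4] 0.5 [14.58, 6.53] 0.4 [15.16, 7.71] 0.3 [15.61, 8.95] 0.2 [15.94, 10.23] 0.1 [16.13, 11.54] -0.0 [16.2, 12.85]
```

{"name": "drive_tool", "arguments": {
  "motion": [0,0,0,1.3,0,-0.24,255,0,0,0,2.61,0,-0.34,255,0,0,0,3.93,0,-0.31,255,0,0,0,5.24,0,-0.15,255,0,0,0,6.53,0,0.14,255,0,0,0,7.78,0,0.55,255,0,0,0,8.99,0,1.09,255,0,0,0,10.13,0,1.75,255,0,0,0,10.13,0,1.75,255,0,0,0,10.13,0,1.75,255]
}}

```text
clock: 29.78
ee_pos: [0.5244, -0.2105, 0.1455]
tcp_rot: [179.9, -0.2, -175.4]
force: [-1.6, 2.2, 1.0]
width: 0.0253
grasp_force: 32.2
```

{"name": "drive_tool", "arguments": {
  "motion": [0,0,0,1.07,0,0.76,255,0,0,0,2.07,0,1.64,255,0,0,0,2.96,0,2.6,255,0,0,0,3.76,0,3.65,255,0,0,0,4.45,0,4.78,255,0,0,0,5.03,0,5.96,255,0,0,0,5.48,0,7.2,255,0,0,0,5.81,0,8.48,255,0,0,0,6,0,9.8,255,0,0,0,6.05,0,10.5,255,0,0,0,6.05,0,10.5,255]
}}

```text
clock: 31.15
ee_pos: [0.4645, -0.2154, 0.04]
tcp_rot: [179.9, -0.1, -175.4]
force: [-5.6, 0.0, 1.8]
width: 0.0253
grasp_force: 41.4
```

{"name": "drive_tool", "arguments": {
  "motion": [0,0,0,0,0,0.2,255,0,0,0,0,0,0.4,255,0,0,0,0,0,0.5,255,0,0,0,0,0,0.5,255]
}}

```text
clock: 31.65
ee_pos: [0.4644, -0.2154, 0.0358]
tcp_rot: [180.0, -0.1, -175.4]
force: [-7.4, -0.4, 2.1]
width: 0.0256
grasp_force: 41.9
```

{"name": "drive_tool", "arguments": {
  "motion": [0,0,0,0,0,0.2,255,0,0,0,0,0,0.3,255,0,0,0,0,0,0.3,255]
}}

```text
clock: 32.02
ee_pos: [0.4644, -0.2154, 0.0328]
tcp_rot: [180.0, -0.1, -175.4]
force: [-6.7, -1.3, 1.6]
width: 0.0254
grasp_force: 42.2
```

```bash
python3 - <<'E'
from h import *
o=get_obs();print(o["force"],o["moment"])
for c in("scene","side"):
    im=get_image(c);cv2.imwrite(f"pics/{c}8.png",im[:,:,::-1])
    print([(np.round(d["xyz"],4).tolist(),round(d["confidence"],2)) for d in spot_point(c,"lever_handle")][:2])
E
```

```text
[-6.65081337 -1.2789298   1.64773438] [-0.07808744  0.59827158  0.07413237]
[([0.4685, -0.2142, 0.0584], 0.91)]
[([0.4675, -0.2126, 0.0601], 0.6), ([0.5959, -0.2054, 0.0544], 0.56)]
```

{"name": "drive_tool", "arguments": {
  "motion": [0,0,0,0,0,0.3,255,0,0,0,0,0,0.5,255,0,0,0,0,0,0.5,255]
}}

```text
clock: 32.6
ee_pos: [0.4647, -0.2154, 0.0277]
tcp_rot: [180.0, -0.1, -175.4]
force: [-6.4, -0.9, 1.9]
width: 0.0257
grasp_force: 42.7
```

The pads have slipped down over the handle. I'll release, shut the fingers above it and press it down.

{"name": "drive_tool", "arguments": {
  "motion": [0,0,0,0,0,0,0,0,0,0,0,0,0,0,0,0,0,0,0,0,0,0,0,0,-0.3,0,-4,0,0,0,0,-0.3,0,-8,0,0,0,0,-0.3,0,-8,255,0,0,0,-0.3,0,-8,255,0,0,0,-0.3,0,-8,255,0,0,0,-0.3,0,-8,255,0,0,0,-0.3,0,-8,255,0,0,0,-0.3,0,-8,255]
}}

```text
clock: 33.98
ee_pos: [0.4682, -0.2151, 0.1077]
tcp_rot: [180.0, -0.0, -175.4]
force: [0.2, 0.6, -0.0]
width: 0.0001
grasp_force: 0.0
```

```bash
python3 - <<'E'
from h import *
o=get_obs();print(o["ee_pos"],o["width"],o["force"])
for c in("scene","side","wrist"):
    im=get_image(c)
    print([(np.round(d["xyz"],4).tolist(),round(d["confidence"],2)) for d in spot_point(c,"lever_handle")][:2])
E
```

```text
[ 0.46820867 -0.21513107  0.10771718] 0.00011140828726477114 [ 0.19404116  0.57839687 -0.0215132 ]
[([0.4663, -0.2148, 0.0505], 0.71)]
[([0.4705, -0.2159, 0.055], 0.72)]
[([0.4683, -0.2163, 0.0548], 0.71)]
```

{"name": "drive_tool", "arguments": {
  "motion": [0,0,0,0.1,0,3,255,0,0,0,0.1,0,3.9,255,0,0,0,0.1,0,4.2,255,0,0,0,0.1,0,4.4,255,0,0,0,0.1,0,4.5,255,0,0,0,0.1,0,4.5,255]
}}

```text
clock: 35.02
ee_pos: [0.4676, -0.2154, 0.0634]
tcp_rot: [-180.0, 0.0, -175.4]
force: [-0.0, -0.3, -0.1]
width: -0.0001
grasp_force: 0.0
```

{"name": "drive_tool", "arguments": {
  "motion": [0,0,0,0,0,0.1,255,0,0,0,0,0,0.2,255,0,0,0,0,0,0.2,255]
}}

```text
clock: 35.4
ee_pos: [0.4676, -0.2155, 0.0626]
tcp_rot: [-179.9, 0.1, -175.4]
force: [-2.2, 0.7, 11.3]
width: 0.0001
grasp_force: 5.8
```

A firm stop at z = 0.063 is exactly the shut height. I'll back off and check everything.

{"name": "drive_tool", "arguments": {
  "motion": [0,0,0,0,0,0.05,255,0,0,0,0,0,0.05,255,0,0,0,0,0,-4,255,0,0,0,0,0,-10,255,0,0,0,0,0,-16,255,0,0,0,0,0,-16,255]
}}

```text
clock: 36.15
ee_pos: [0.4701, -0.2172, 0.2261]
tcp_rot: [-179.5, 0.5, -175.4]
force: [-0.5, 0.4, 0.3]
width: 0.0002
grasp_force: 0.0
```

```bash
python3 - <<'E'
from h import *
o=get_obs();print(o["clock"],o["ee_pos"],o["force"])
im=get_image("scene")[:,:,::-1].copy();cv2.imwrite("pics/scene9.png",im);get_image("side");get_image("wrist")
for c in("scene","side","wrist"):
  for n in("lever_handle","green_module","red_module","blue_screwdriver","green_screwdriver"):print(c,n,[(np.round(d["xyz"],4).tolist(),round(d["confidence"],2)) for d in spot_point(c,n)][:1])
E
```

```text
36.15 [ 0.47014889 -0.21723214  0.22607033] [-0.52450823  0.38601049  0.34388777]
scene lever_handle [([0.466, -0.2134, 0.05], 0.83)]
scene green_module [([0.5329, -0.2092, 0.0158], 0.63)]
scene red_module [([0.5034, 0.2181, 0.0059], 0.66)]
scene blue_screwdriver [([0.5306, 0.3624, 0.0039], 0.82)]
scene green_screwdriver [([0.7206, -0.1508, 0.001], 0.77)]
side lever_handle [([0.4689, -0.2131, 0.0533], 0.68)]
side green_module [([0.5356, -0.2149, 0.0125], 0.63)]
side red_module [([0.5079, 0.2211, 0.0108], 0.71)]
side blue_screwdriver [([0.5334, 0.3582, 0.0001], 0.8)]
side green_screwdriver [([0.7184, -0.1466, 0.0039], 0.74)]
wrist lever_handle [([0.4669, -0.2112, 0.0535], 0.58)]
wrist green_module [([0.5335, -0.2123, 0.0145], 0.82)]
wrist red_module []
wrist blue_screwdriver []
wrist green_screwdriver [([0.4677, -0.2168, 0.0533], 0.18)]
```

View pics/scene9.png

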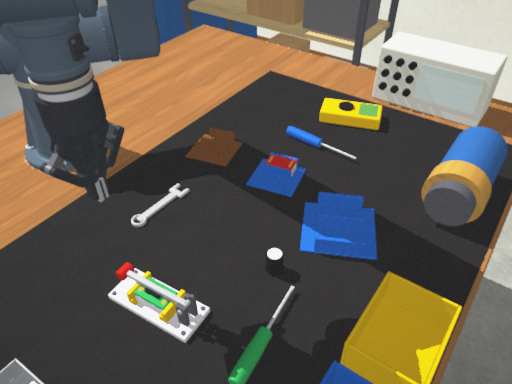

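The picture shows the lever shut over the green module (160,297), red in its pocket (283,162) and both screwdrivers where they were. Handing in.

```bash
python3 -c "
from rig import *
print(close_job())"
```

```text
the job is handed in; nothing more can be done
None
```

The job is handed in, at about 36 s of the 72 s allowed: the green module is seated in the nest with the lever shut over it, and the red module and both screwdrivers are where they started.

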